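# Fold out the crank and level the tilt stage

### The job

The tilt stage on the inspection table has been left tipped, with its crank handle folded away. Swing the crank handle out until it latches upright before you turn anything, then crank the handwheel until the stage's plate lies level, and let go, leaving the handle standing out and everything else where it lies.

Things in the scene. Friction and masses are not known exactly. Their poses are not given: they have to be found in the camera images.
- stage: Manual tilt stage, a grey machine casting fixed to the table: base 420 x 200 x 22 mm, at one end a gear housing with a horizontal aluminium handwheel on top, at the other end a steel plate with T slots and a zinc sensor bolted on it, hung between two bearings. Origin on the table under the handwheel's vertical axis; x points from the handwheel to the plate (plate centre 186 mm away), z up. The base reaches from -100 to +320 mm in x and 100 mm either side in y.
- handwheel (a joint): Turn of the handwheel about its vertical axis, rad, growing anticlockwise seen from above. One turn tilts the plate by 12 degrees (30 to 1, no backlash, self-locking): turning CLOCKWISE seen from above lowers the raised edge, towards level. While the handle is folded its cam clamps the wheel with a brake; with the handle out, the wheel takes about 0.15 N m, 2 to 3 N at the handle.
- crank (a joint): Fold of the crank handle about its hinge, rad: 0 folded flat across the wheel, about 1.57 standing straight up; stop at 1.595. From about 1.52 up a spring latch in the hinge fork snaps in behind the handle's heel and keeps it out by itself. Swinging it up takes some 2 to 4 N at the grip: its weight, the brake cam letting go at the start and the latch giving way after about 1 rad. The latch cannot be pushed back by the handle.
- plate (a joint): Tilt of the plate about the stage's x axis, rad: 0 level, positive with the edge on the stage's +y side raised; starts at 0.157 to 0.262 (9 to 15 degrees). It follows the handwheel (handwheel angle / 30) and can go past level to the other side.
- plate_top (a point): Centre of the steel plate's top face (170 mm along the tilt axis, 180 mm across it, 12 mm thick); 20 mm above the tilt axis, which is 92 mm above the table. z is the plate's normal, vertical when level. A zinc sensor 92 x 60 mm and 32 mm tall is bolted on its middle. A thin pointer hangs from the plate at the stage's far end before a small scale: straight down, at the long middle mark, is level.
- wheel_centre (a point): Centre of the handwheel, on its axis, 130 mm above the table at the top face of its dished web. The web is a closed disc of 176 mm diameter; a round rim of 208 mm over all stands around it, its top 147 mm above the table; the hub nut on the axis reaches 142 mm.
- crank_hinge (a point): Centre of the crank handle's hinge pin, 66 mm from the wheel's axis, 165 mm above the table, turning with the wheel. The pin is level and square to the wheel's radius there; it sits in a fork 37 mm wide and 26 mm long whose top is 178 mm above the table.
- handle_grip (a point): Point on the handle's own axis, 75 mm from the hinge, about 21 mm before its free end. The handle has a black round sleeve, 25 mm in diameter and 74 mm long (from 18 to 92 mm from the hinge), that spins freely on a steel spindle. Folded it lies level across the wheel, over the hub, its axis 165 mm above the table, 35 mm above the web, with free space around it inside the rim; out, it stands upright over the hinge, its top 262 mm above the table.
- clip_board: Bystander: plywood clip board 220 x 150 mm with a steel gauge plate under a spring clip, lying beside the stage. Origin at the centre of its underside.
- tray_insert: Bystander: orange plastic tray insert 200 x 140 x 30 mm, four pockets. Origin at the centre of its underside.
- zinc_housing: Bystander: zinc sensor housing 100 x 70 x 42 mm. Origin at the centre of its underside.
- ceramic_disc: Bystander: white ceramic disc, 80 mm in diameter, 12 mm thick. Origin at the centre of its underside.

How it is judged (in metres and radians):
On the way, in this order (a step that is already met when the one before it is completed fails the run):
1. the crank handle stands out, latched upright (more than 1.48 rad), with the plate still tipped (value of joint crank above 1.48 rad and value of joint plate above 0.12 rad), for 0.2 s.
2. the plate is level to within 0.035 rad (2 degrees) (value of joint plate between -0.035 and 0.035 rad), for 0.3 s.
At the end, for the whole second after the job is handed in: The plate is level to within 0.035 rad (2 degrees) either way, the crank handle still stands out latched (joint crank above 1.48 rad), the handwheel is at rest, and the clip board, tray insert, zinc housing and ceramic disc lie within 30 mm of where they were (all of step 2 and value of joint crank above 1.48 rad and velocity of joint handwheel between -0.05 and 0.05 rad/s and distance of each of clip_board, tray_insert, zinc_housing, ceramic_disc from where it was at the start of the episode below 0.03 m); the robot touches nothing.
It fails at once if the wheel is turned (its hinge fork moved more than 30 mm) while the crank handle is not out (below 1.2 rad) (distance of crank_hinge from where it was at the start of the episode above 0.03 m and value of joint crank below 1.2 rad).
It fails at once if the clip board is moved by more than 30 mm (distance of clip_board from where it was at the start of the episode above 0.03 m).
It fails at once if the tray insert is moved by more than 30 mm (distance of tray_insert from where it was at the start of the episode above 0.03 m).
It fails at once if the zinc housing is moved by more than 30 mm (distance of zinc_housing from where it was at the start of the episode above 0.03 m).
It fails at once if the ceramic disc is moved by more than 30 mm (distance of ceramic_disc from where it was at the start of the episode above 0.03 m).
It also fails if it takes over 54 s, if anything falls off the work surface, if the arm or the gripper's body presses on something with over 40 N, if the wrist force passes 120 N, or if a joint passes its speed limit or range.

### The arm

A 6-joint arm with a two-finger parallel gripper is mounted at the origin on the work surface. World frame = base frame: x ahead of the robot, y to its left, z up, the work surface at z = 0. Lengths are in mm, angles in rad, forces in N, time in s.
With the tool pointing down it reaches from about 400 to 925 mm from the base axis. Payload 12.5 kg.
Tool frame: the origin (TCP) lies at the very end of the fingers, on their centre line; the grasp point (between the pads) lies 19 mm behind it; z points along the fingers, y is the direction in which the jaws open and shut (so a half turn about z gives the same grasp; the last joint's range is limited). The gripper opens to 95 mm and grips with 3 to 60 N. Pads are 20 mm wide; open, the fingers measure 119 mm over their backs; the gripper's body (75 mm by 180 mm) begins 59 mm behind the grasp point.
Start: joints at [-1.239, 0.491, 1.559, -0, 1.092, -0.106], TCP at [264.992, -566.062, 214.661] pointing down, gripper open.
Joint ranges: [-3.1, 3.1], [-0.84, 2.19], [0.05, 2.79], [-1.13, 4.28], [0.06, 2.93], [-2.69, 2.69]. Speed limits (rad/s): [2.22, 2.22, 2.79, 3.14, 3.14, 3.14].

### API

Orientations are given as [roll, pitch, yaw] about the fixed x, y, z axes, in that order (R = Rz(yaw) Ry(pitch) Rx(roll)).
In Python, from cell import env gives the robot as it stands.
- The arm moves only by the shell command python3 -m pendant 'ROWS'. ROWS is JSON, a list that holds one entry, the list of rows, each a list of 5 numbers: the opening, from 0 (shut) to 1 (fully open), then the shift along the tool's x, y, z in m, then the turn about the tool's z in rad. A call has exactly 8 rows; each row is the pose to reach, as a shift and turn from the pose commanded when the call began, along the tool's axes at that moment; what a row does not reach only later rows make up. A row lasts 1/10 s, in which the tool goes at most 50 mm and 8.59 degrees, less where a joint would pass 70% of its speed; a pose out of reach is approached as far as the arm can. A call with a gripper value outside its range is refused whole. The fingers move at their own pace and stop on an object; the grip force is fixed at half the most. Time passes only in rows, so rows that repeat a pose let the fingers close, or fill a call up. It gives the time, the measured TCP pose, the force and the opening at its end, in the units of the state.
- env.state(): the state, without advancing time (a new reading comes with each control period).
- env.read_camera(name): name is "scene" or "side" or "wrist"; returns a dict with "image" (420x560x3 uint8, blue, green, red), "range_z" (420x560 float32, mm along the optical axis (not along the pixel's ray), 0 where there is no reading), "fx", "fy", "cx", "cy" (pixels), "rvec" (rotation vector, rad) and "tvec" (3), from world to camera coordinates, as OpenCV has them; the wrist camera has in their place "tool_from_camera" (4x4, takes a point from camera to tool coordinates, whose origin is the TCP and whose axes are the flange's). Camera axes: x right, y down, z forward; pixel columns grow to the right and rows downward; lengths in mm; the calibration is good to about 2 mm. The wrist camera is an equidistant fisheye: a pixel r from the principal point sees the ray r / f radians off the axis. A picture is of the moment at which its call begins: read the wrist's pose just before it.
- env.job_done(): hands the job in, once; it reports no verdict.
The state is a dict: "t": time; "joints": joint angles; "qvel": joint speeds; "tau": joint torques, N m; "eef_pos": TCP position; "tcp_rot": TCP orientation; "ft_force": force on the tool from outside, world axes, zero at the start; "moment": the same for the moment, N m; "opening": opening from 0.0 (shut) to 1.0 (fully open).
Only numpy, scipy, OpenCV 4.12 (cv2) and the standard library are available. Lean on these libraries where they do the work, as an engineer would, in place of code of your own. Each camera call takes 0.05 s, during which the arm holds its last target. There are 200 camera calls.

## Working session

There is one attempt and no reset: what is moved stays moved. The work goes in short steps, Python scripts to look and compute and a shell command to move; the robot and the scene stay as the last step left them, time stands still between calls to the robot, and variables do not carry over. Pictures are saved under pics/ and viewed, about 8 in all and at most 12, crops included, and the job is handed in when it is done.

```bash
ls; mkdir -p pics; cat > h.py <<'E'
from cell import env
import numpy as np, cv2
from scipy.spatial.transform import Rotation as R
def cloud(c):
    z=c["range_z"];v,u=np.mgrid[:z.shape[0],:z.shape[1]]
    P=np.stack([(u-c["cx"])/c["fx"]*z,(v-c["cy"])/c["fy"]*z,z],-1)
    M=cv2.Rodrigues(np.array(c["rvec"],float))[0]
    W=(P-np.array(c["tvec"]).ravel())@M
    W[z==0]=np.nan
    return W
def proj(c,p):
    M=cv2.Rodrigues(np.array(c["rvec"],float))[0]
    q=M@np.array(p,float)+np.array(c["tvec"]).ravel()
    return c["fx"]*q[0]/q[2]+c["cx"],c["fy"]*q[1]/q[2]+c["cy"]
E
python3 - <<'E'
from h import *
for n in("scene","side"):
    c=env.read_camera(n);cv2.imwrite(f"pics/{n}0.png",c["image"]);np.save(f"pics/{n}0.npy",cloud(c))
s=env.state();print(s)
E
```

```text
pics
{'t': 0.1, 'joints': array([-1.23858470e+00,  4.91506883e-01,  1.55940858e+00, -5.88399056e-07,
        1.09162422e+00, -1.05609077e-01]), 'qvel': array([ 0.00041887, -0.00175673, -0.00028058, -0.00167617, -0.00050181,
        0.00016535]), 'tau': array([ 3.67861081e-03, -6.13621759e+01, -2.58603179e+01,  6.94332761e-02,
        4.70015884e-02, -3.83516101e-05]), 'eef_pos': array([ 264.9275626 , -565.84734825,  214.10852815]), 'tcp_rot': array([-3.14065084e+00, -9.93106766e-05,  4.37820930e-01]), 'ft_force': array([0.25519966, 0.03980951, 0.56167673]), 'moment': array([ 0.01942754, -0.03578111,  0.0262043 ]), 'opening': 1.0016522561157224}
```

View pics/scene0.png

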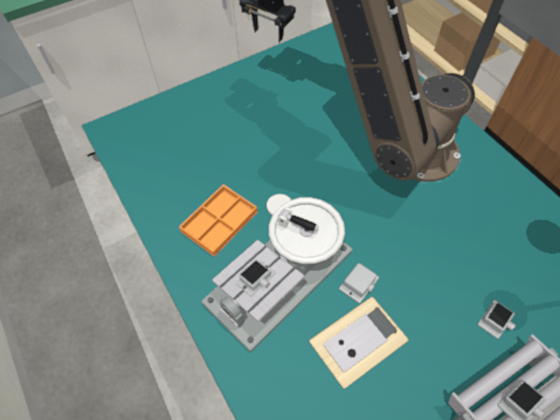

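View pics/side0.png

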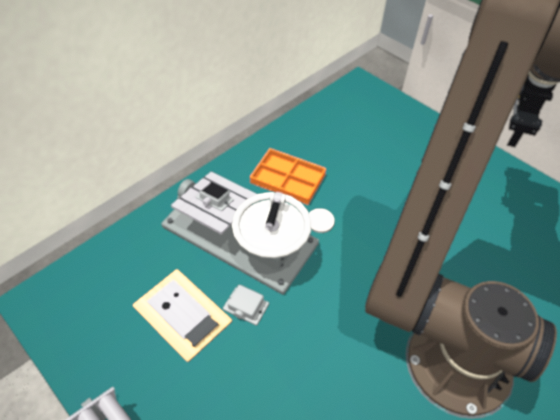

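Scene view: the wheel is at (307,230), with the black sleeve at (302,222) and the hinge fork at (284,216). Side view: wheel (272,225), sleeve (273,212), fork (280,200). The plate lies beyond the wheel, and the ceramic disc and tray are close to the fork side.

```bash
python3 - <<'E'
from h import *
cs={}
for n,wc in(("scene",(307,230)),("side",(272,225))):
    c=env.read_camera(n);W=cloud(c);im=c["image"].astype(int)
    v,u=np.mgrid[:420,:560];near=np.hypot(u-wc[0],v-wc[1])<50
    rim=near&(W[...,2]>140)&(W[...,2]<152)&(im.min(-1)>140)
    P=W[rim]
    # circle fit of rim
    ctr=np.median(P[:,:2],0)
    for _ in range(20):
        d=np.hypot(*(P[:,:2]-ctr).T);k=(d>85)&(d<115)
        A=np.c_[2*P[k,:2],np.ones(k.sum())];x=np.linalg.lstsq(A,(P[k,:2]**2).sum(1),rcond=None)[0]
        ctr=x[:2]
    print(n,"wheel",ctr,"r",np.sqrt(x[2]+ctr@ctr),k.sum())
    hi=near&(W[...,2]>152)&(np.hypot(W[...,0]-ctr[0],W[...,1]-ctr[1])<95)
    Q=W[hi];dark=im[hi].max(-1)<90
    for nm,q in(("dark",Q[dark]),("fork",Q[~dark])):
        print(nm,len(q),q.mean(0).round(1),q[:,2].max().round(1))
        cc=q[:,:2]-q[:,:2].mean(0);_,s,vt=np.linalg.svd(cc,full_matrices=False);pr=cc@vt[0];print("  dir",vt[0],"ext",pr.min(),pr.max(), "angle",np.degrees(np.arctan2(*vt[0][::-1])))
    # base-stage grey: z 15..30
    b=(np.hypot(W[...,0]-ctr[0],W[...,1]-ctr[1])<360)&(W[...,2]>17)&(W[...,2]<26)
    b&=(im.max(-1)-im.min(-1)<25);b=b.astype(np.uint8)
    nn,l,st,_=cv2.connectedComponentsWithStats(b)
    for i in range(1,nn):
        if st[i,4]>60:
            r=cv2.minAreaRect(W[l==i][:,:2].astype(np.float32));print("base",st[i],r)
    # plate plane: points 95..150 within 130 of 186 away
    # objects
    hsv=cv2.cvtColor(c["image"],cv2.COLOR_BGR2HSV)
    ob=((hsv[...,1]<100)|(hsv[...,0]<40)|(hsv[...,0]>110))&(np.hypot(W[...,0]-ctr[0],W[...,1]-ctr[1])<420)&(W[...,2]>5)
    nn,l,st,_=cv2.connectedComponentsWithStats(ob.astype(np.uint8))
    for i in range(1,nn):
        if st[i,4]>100: print("obj",st[i],np.nanmean(W[l==i],0).round(0),np.nanmax(W[l==i][:,2]).round())
    t=proj(c,[0,0,0]);print(t)
E
```

```text
scene wheel [552.12153948 114.18783737] r 94.57952086014478 1140
dark 192 [559.2 108.  173.3] 180.9
  dir [-0.51579191  0.8567139 ] ext -36.96296493309689 33.24521438852261 angle 121.05040232467992
fork 226 [578.7  72.7 170.8] 181.8
  dir [ 0.54768126 -0.83668706] ext -89.86489238031601 33.386186001105926 angle -56.79191743093972
base [ 202  242  150  109 2619] ((657.4388427734375, 140.0140380859375), (419.0956726074219, 200.35452270507812), 13.987517356872559)
base [365 308  31  34 397] ((506.0079345703125, 407.9240417480469), (56.572269439697266, 88.12507629394531), 2.116593599319458)
base [355 320  17  30 111] ((556.8102416992188, 409.3794860839844), (73.17327880859375, 42.20963668823242), 43.485511779785156)
obj [  325     0   108   180 11827] [249.  -1. 416.] 628.0
obj [ 179  185   78   71 1640] [ 716. -122.   17.] 38.0
obj [  201   194   151   158 11845] [665. 154.  95.] 182.0
obj [339 263  40  40 825] [483. 285.  33.] 48.0
obj [ 310  297   98   91 4286] [579. 414.  13.] 28.0
(np.float64(421.2080289545304), np.float64(151.81858515207213))
side wheel [548.75219469 113.18568887] r 94.48898899315034 1181
dark 140 [552.2 102.6 176.6] 183.1
  dir [-0.54702097  0.83711891] ext -37.186627598211814 32.3890293512395 angle 123.16287793816092
fork 252 [569.6  80.7 171.8] 182.1
  dir [ 0.47872474 -0.87796505] ext -129.85842864392544 50.452580392843956 angle -61.39785442083159
base [ 162  209  156   83 2694] ((655.99462890625, 139.1602325439453), (418.46722412109375, 199.2452850341797), 14.40335750579834)
base [ 147  280   70   66 1511] ((569.3493041992188, 409.1929626464844), (183.6318359375, 89.09031677246094), 2.1244313716888428)
obj [  365     0   173   329 20324] [220. -26. 523.] 770.0
obj [  161   148   173   146 13371] [629. 103.  78.] 183.0
obj [ 133  269   98   92 4506] [568. 412.  14.] 29.0
obj [ 223  285   46   40 1057] [466. 281.  33.] 49.0
(np.float64(458.4078114147104), np.float64(362.58117944070636))
```

Fits agree with the given sizes: the base fit is 419 x 200. The wheel axis is about (550,113), the stage yaw 14°, and the hinge-to-grip direction about 122°. That puts the grip at about (545,121,165). I'll move above it.

```bash
python3 -m pendant '[[[1,0.034,-0.031,-0.02,0],[1,0.068,-0.063,-0.04,0],[1,0.102,-0.094,-0.06,0],[1,0.136,-0.126,-0.08,0],[1,0.17,-0.157,-0.1,0],[1,0.204,-0.189,-0.1,0],[1,0.238,-0.22,-0.1,0],[1,0.272,-0.252,-0.1,0]]]'
python3 -m pendant '[[[1,0.034,-0.031,0,0],[1,0.068,-0.063,0,0],[1,0.102,-0.094,0,0],[1,0.136,-0.126,0,0],[1,0.17,-0.157,0,0],[1,0.204,-0.189,0,0],[1,0.238,-0.22,0,0],[1,0.272,-0.252,0,0]]]'
python3 -m pendant '[[[0.7,0,0,0,-0.14],[0.7,0,0,0,-0.28],[0.7,0,0,0,-0.42],[0.7,0,0,0,-0.56],[0.7,0,0,0,-0.7],[0.7,0,0,0,-0.84],[0.7,0,0,0,-0.98],[0.7,0,0,0,-1.12]]]'
python3 -m pendant '[[[0.7,0,0,0,-0.14],[0.7,0,0,0,-0.28],[0.7,0,0,0,-0.42],[0.7,0,0,0,-0.57],[0.7,0,0,0,-0.57],[0.7,0,0,0,-0.57],[0.7,0,0,0,-0.57],[0.7,0,0,0,-0.57]]]'
python3 - <<'E'
from h import *
s=env.state();print(s)
c=env.read_camera("wrist");cv2.imwrite("pics/w1.png",c["image"]);print({k:c[k] for k in c if k not in("image","range_z")})
E
```

```text
t: 1.0
eef_pos: [404.8, -220.7, 314.9]
tcp_rot: [3.141, -0.0, 0.438]
ft_force: [0.6, -1.1, 0.8]
opening: 1.0
t: 1.8
eef_pos: [544.3, 123.0, 314.6]
tcp_rot: [3.141, -0.0, 0.438]
ft_force: [0.3, -0.9, 0.2]
opening: 1.003
t: 2.6
eef_pos: [543.9, 121.0, 314.5]
tcp_rot: [-3.141, 0.0, 1.564]
ft_force: [0.2, 0.2, -0.6]
opening: 0.698
t: 3.4
eef_pos: [544.0, 121.0, 314.6]
tcp_rot: [-3.142, 0.0, 2.126]
ft_force: [-0.4, -0.7, 1.4]
opening: 0.7
{'t': 3.4, 'joints': array([ 1.00428336e-01,  3.05802667e-01,  1.58399282e+00, -6.97847639e-05,
        1.25181676e+00, -4.54436020e-01]), 'qvel': array([ 0.0002904 , -0.00082288, -0.00190799, -0.00020797, -0.00176113,
       -0.00983102]), 'tau': array([-1.86961013e-03, -5.08153582e+01, -2.82055289e+01,  5.52679366e-02,
        6.87569752e-02,  4.70585329e-02]), 'eef_pos': array([544.01027988, 121.03409323, 314.58785072]), 'tcp_rot': array([-3.14154597e+00,  5.09404494e-05,  2.12568257e+00]), 'ft_force': array([-0.39858827, -0.69582767,  1.44819227]), 'moment': array([-0.07570233, -0.14154773, -0.00079159]), 'opening': 0.7004711444676142}
{'fx': 325.19226210127806, 'fy': 325.19226210127806, 'cx': 277.55460982660907, 'cy': 205.6090420067288, 'tool_from_camera': array([[ 7.30802996e-04, -9.59858747e-01, -2.80482892e-01,
         7.90763838e+01],
       [ 9.99999693e-01,  6.22365875e-04,  4.75677649e-04,
        -6.12357322e-01],
       [-2.82020372e-04, -2.80483153e-01,  9.59858907e-01,
        -1.70736749e+02],
       [ 0.00000000e+00,  0.00000000e+00,  0.00000000e+00,
         1.00000000e+00]])}
```

View pics/w1.png

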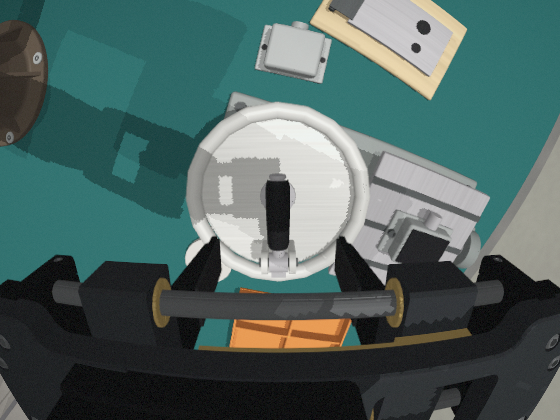

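The sleeve runs from its free end at (278,178) to the fork at (279,258), well aligned with the jaws. I'll cast these pixels and the wheel rim onto their planes.

```bash
cat >> h.py <<'E'
def wray(c,uv,s,z):
    "pixels -> tool coords on world height z"
    T=c["tool_from_camera"];d=(np.atleast_2d(uv)-[c["cx"],c["cy"]])/c["fx"];r=np.hypot(*d.T)[:,None]
    D=np.c_[np.sinc(r/np.pi)*d,np.cos(r)]@T[:3,:3].T;o=T[:3,3]
    return o+D*((s["eef_pos"][2]-z-o[2])/D[:,2])[:,None]
E
python3 - <<'E'
from h import *
s=env.state();c=env.read_camera("wrist");g=c["image"].max(-1)
m=np.zeros_like(g);m[170:262,255:302]=(g[170:262,255:302]<60)
n,l,st,ct=cv2.connectedComponentsWithStats(m);i=1+st[1:,4].argmax();print(st[i])
v,u=np.nonzero(l==i);print("sleeve mid per row:")
for r in range(v.min(),v.max()+1,12):
    q=u[v==r];print(r,wray(c,[[q.min(),r],[(q.min()+q.max())/2,r],[q.max(),r]],s,165)[:,:2].round(1).tolist())
print(wray(c,[[277.5,v.min()],[277.5,v.max()]],s,165).round(1))
print("hinge",wray(c,[[264,262],[294,262]],s,165).round(1))
# wheel outer rim extremes left/right/top, equator z~140
print("rim",wray(c,[[187,190],[370,190],[278,102],[278,281]],s,139).round(1))
E
```

```text
[ 266  181   24   69 1543]
sleeve mid per row:
181 [[11.3, -11.1], [11.3, -1.0], [11.3, 9.0]]
193 [[-1.2, -12.2], [-1.2, -0.5], [-1.2, 11.2]]
205 [[-13.9, -12.3], [-13.9, -0.5], [-13.9, 11.3]]
217 [[-26.8, -11.4], [-26.8, 0.0], [-26.8, 11.4]]
229 [[-40.1, -11.5], [-40.1, -0.5], [-40.1, 10.5]]
241 [[-53.8, -10.6], [-53.8, 0.0], [-53.8, 10.7]]
[[ 11.3  -0.5 149.6]
 [-63.1  -0.5 149.6]]
hinge [[-78.8 -15.2 149.6]
 [-78.8  17.6 149.6]]
rim [[-3.900e+00 -1.022e+02  1.756e+02]
 [-3.800e+00  1.036e+02  1.756e+02]
 [ 9.100e+01 -1.000e-01  1.756e+02]
 [-1.174e+02  2.000e-01  1.756e+02]]
```

Hinge is at tool x≈-80. The sleeve measures 74 mm and the rim about 206 mm, both as given. I'll descend to grip at r≈72 mm.

```bash
python3 -m pendant '[[[0.7,-0.008,0,0.03,0],[0.7,-0.008,0,0.06,0],[0.7,-0.008,0,0.09,0],[0.7,-0.008,0,0.115,0],[0.7,-0.008,0,0.14,0],[0.7,-0.008,0,0.155,0],[0.7,-0.008,0,0.165,0],[0.7,-0.008,0,0.165,0]]]'
python3 -m pendant '[[[0.4,0,0,0,0],[0.3,0,0,0,0],[0.2,0,0,0,0],[0.1,0,0,0,0],[0.1,0,0,0,0],[0.1,0,0,0,0],[0.1,0,0,0,0],[0.1,0,0,0,0]]]'
```

```text
t: 4.3
eef_pos: [547.9, 114.2, 148.7]
tcp_rot: [-3.14, -0.001, 2.127]
ft_force: [-0.3, -0.3, 0.4]
opening: 0.701
t: 5.1
eef_pos: [548.2, 114.2, 149.7]
tcp_rot: [-3.141, 0.0, 2.128]
ft_force: [-1.0, -0.6, 1.3]
opening: 0.244
```

```bash
python3 -m pendant '[[[0.1,-0.0006,0,-0.0063,0],[0.1,-0.0017,0,-0.0125,0],[0.1,-0.0034,0,-0.0186,0],[0.1,-0.0056,0,-0.0245,0],[0.1,-0.0083,0,-0.0301,0],[0.1,-0.0115,0,-0.0356,0],[0.1,-0.0151,0,-0.0407,0],[0.1,-0.0192,0,-0.0455,0]]]'
python3 - <<'E'
from h import *
c=env.read_camera("wrist");cv2.imwrite("pics/w2.png",c["image"][150:400,130:430])
E
```

```text
t: 5.9
eef_pos: [558.5, 97.8, 195.4]
tcp_rot: [-3.142, -0.0, 2.128]
ft_force: [1.6, 2.1, -7.1]
opening: 0.25
```

View pics/w2.png

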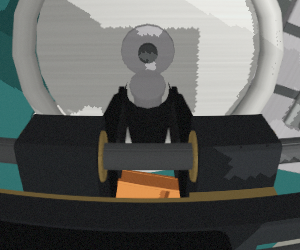

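The handle's end disc stands between the pads at about 40°, and the force is small. Continuing the arc.

```bash
python3 -m pendant '[[[0.1,-0.0054,0,-0.0052,0],[0.1,-0.0113,0,-0.0099,0],[0.1,-0.0177,0,-0.0139,0],[0.1,-0.0245,0,-0.0172,0],[0.1,-0.0316,0,-0.0198,0],[0.1,-0.0389,0,-0.0216,0],[0.1,-0.0464,0,-0.0227,0],[0.1,-0.0539,0,-0.023,0]]]'
python3 - <<'E'
from h import *
s=env.state();print(s["ft_force"])
W=cloud(c:=env.read_camera("side"));c2=env.read_camera("scene");im=np.vstack([cv2.resize(x["image"][90:300,180:400],None,fx=2,fy=2) for x in(c,)]);
im=np.hstack([im,cv2.resize(c2["image"][120:330,200:400],None,fx=2,fy=2)]);im=cv2.resize(im,(800,400));cv2.imwrite("pics/s3.png",im)
E
```

```text
t: 6.75
eef_pos: [587.5, 51.4, 218.9]
tcp_rot: [3.141, 0.001, 2.128]
ft_force: [0.8, 0.7, 1.0]
opening: 0.207
[0.81941142 0.74896402 0.9590117 ]
```

View pics/s3.png

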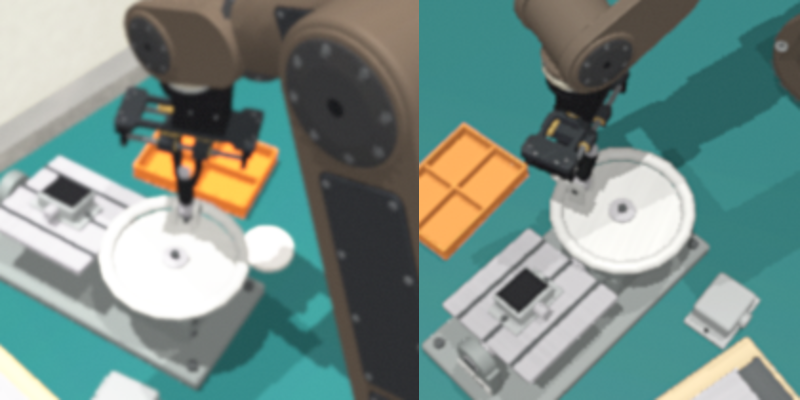

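The handle stands up in both views, but the opening fell to 0.207, so the pads may hold it off-centre. Looking from the wrist.

```bash
python3 - <<'E'
from h import *
c=env.read_camera("wrist");cv2.imwrite("pics/w4.png",cv2.resize(c["image"][150:400,130:430],None,fx=2,fy=2))
z=c["range_z"];print(z[200:300:8,270:290:6].round(0))
E
```

```text
[[231. 232. 230. 231.]
 [200. 191. 192. 226.]
 [156. 154. 153. 163.]
 [144. 163. 165. 145.]
 [139. 139. 139. 142.]
 [139. 139. 139. 138.]
 [140. 139. 140. 140.]
 [140. 141. 140. 140.]
 [141. 141. 140. 429.]
 [432. 431. 433. 433.]
 [428. 431. 437. 436.]
 [406. 411. 414. 416.]
 [ 89.  89.  88.  90.]]
```

View pics/w4.png

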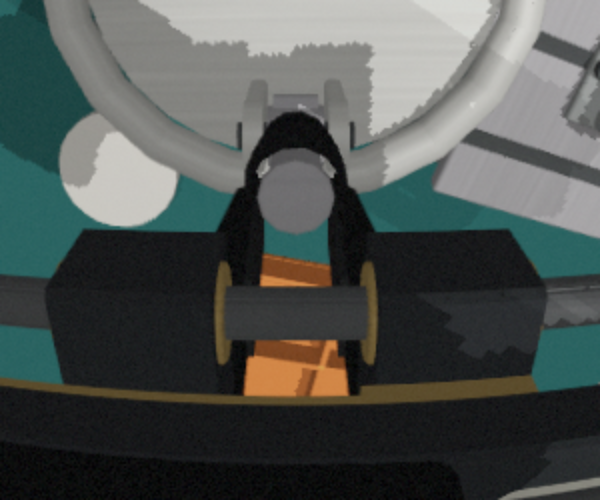

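```bash
python3 - <<'E'
from h import *
s=env.state();c=env.read_camera("wrist");T=c["tool_from_camera"]
def p3(u,v):
    d=np.array([u-c["cx"],v-c["cy"]])/c["fx"];r=np.hypot(*d);D=np.r_[np.sinc(r/np.pi)*d,np.cos(r)]
    z=np.median(c["range_z"][v-1:v+2,u-1:u+2]);return (T@np.r_[D*z/D[2],1])[:3].round(1)
for u,v in[(278,232),(278,240),(278,249),(278,256),(278,263),(270,249),(286,249),(278,212),(278,216),(278,220)]:print(u,v,p3(u,v))
for z in(258,262,265):print(z,wray(c,[[278,231],[278,248.5],[278,266],[259,248],[297,248]],s,z).round(1).tolist())
print(wray(c,[[254,206],[302,206]],s,165),s["eef_pos"])
E
```

```text
278 232 [ 29.2  -0.3 -40.3]
278 240 [ 25.9  -0.3 -41.4]
278 249 [ 21.8  -0.3 -41.7]
278 256 [ 18.7  -0.3 -42.3]
278 263 [ 15.7  -0.3 -43.1]
270 249 [ 21.8  -3.8 -41.7]
286 249 [ 21.9   3.1 -42. ]
278 212 [ 28.9  -0.3 -10.8]
278 216 [ 32.1  -0.3 -27.2]
278 220 [ 31.8  -0.3 -32. ]
258 [[29.2, -0.3, -39.3], [21.0, -0.3, -39.3], [12.3, -0.3, -39.3], [21.2, -8.7, -39.3], [21.2, 8.0, -39.3]]
262 [[30.7, -0.4, -43.3], [22.7, -0.3, -43.3], [14.3, -0.3, -43.3], [22.9, -8.5, -43.3], [22.9, 7.8, -43.3]]
265 [[31.9, -0.4, -46.3], [24.1, -0.4, -46.3], [15.8, -0.3, -46.3], [24.3, -8.3, -46.3], [24.3, 7.6, -46.3]]
[[ 13.17868909 -17.47428252  53.73229955]
 [ 13.20101961  17.11919008  53.73229955]] [587.78403988  51.05078367 218.73229955]
```

Tool axes show the handle top 22 mm wheel-ward, so it leans at about 1.36 rad. The pads have slid off towards its outer side and it isn't latched. I'll open, recentre by +16 mm, and regrip.

```bash
python3 -m pendant '[[[0.4,0,0,0,0],[0.4,0,0,0,0],[0.4,0,0,0,0],[0.4,0.004,0,0,0],[0.4,0.008,0,0,0],[0.4,0.012,0,0,0],[0.4,0.016,0,0,0],[0.4,0.016,0,0,0]]]'
python3 - <<'E'
from h import *
s=env.state();c=env.read_camera("wrist");cv2.imwrite("pics/w5.png",c["image"][150:400,130:430])
T=c["tool_from_camera"]
for v in range(180,300,8):
    u=278;d=np.array([u-c["cx"],v-c["cy"]])/c["fx"];r=np.hypot(*d);D=np.r_[np.sinc(r/np.pi)*d,np.cos(r)]
    z=np.median(c["range_z"][v-1:v+2,u-1:u+2]);print(v,(T@np.r_[D*z/D[2],1])[:3].round(1))
E
```

```text
t: 7.75
eef_pos: [578.1, 66.3, 218.2]
tcp_rot: [-3.142, 0.0, 2.128]
ft_force: [0.3, -0.1, 0.6]
opening: 0.401
180 [25.3 -0.1 87.3]
188 [18.5 -0.1 87.8]
196 [11.7 -0.1 88. ]
204 [ 5.  -0.1 87.6]
212 [-2.  -0.1 87.7]
220 [-8.9 -0.1 87.5]
228 [-2.3 -0.2 49.9]
236 [ 3.1 -0.2 20.6]
244 [ 7.6 -0.3 -2.7]
252 [ 10.2  -0.3 -19.4]
260 [ 11.3  -0.3 -31. ]
268 [  6.8  -0.3 -30.5]
276 [  8.3  -0.3 -41.5]
284 [  4.6  -0.3 -42.2]
292 [  0.8  -0.3 -43.1]
```

View pics/w5.png

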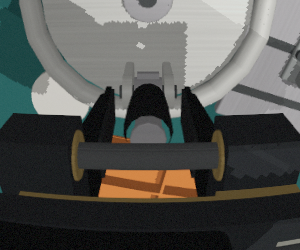

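The handle stayed put, and its axis is now at about tool x≈-2 at pad height. Closing and pushing outward.

```bash
python3 -m pendant '[[[0.1,-0.002,0,0,0],[0.1,-0.002,0,0,0],[0.1,-0.002,0,0,0],[0.1,-0.002,0,0,0],[0.1,-0.002,0,0,0],[0.1,-0.005,0,-0.0005,0],[0.1,-0.008,0,-0.001,0],[0.1,-0.011,0,-0.0015,0]]]'
python3 -m pendant '[[[0.1,-0.002,0,0,0],[0.1,-0.004,0,0,0],[0.1,-0.006,0,0,0],[0.1,-0.008,0,0,0],[0.1,-0.009,0,0,0],[0.1,-0.009,0,0,0],[0.1,-0.009,0,0,0],[0.1,-0.009,0,0,0]]]'
cat > pr.py <<'E'
from h import *
s=env.state();c=env.read_camera("wrist");print(s["ft_force"],s["eef_pos"])
T=c["tool_from_camera"]
for v in range(212,290,6):
    u=278;d=np.array([u-c["cx"],v-c["cy"]])/c["fx"];r=np.hypot(*d);D=np.r_[np.sinc(r/np.pi)*d,np.cos(r)]
    z=np.median(c["range_z"][v-1:v+2,u-1:u+2]);print(v,(T@np.r_[D*z/D[2],1])[:3].round(1))
E
python3 pr.py
```

```text
t: 8.6
eef_pos: [583.6, 57.2, 219.0]
tcp_rot: [-3.141, -0.003, 2.128]
ft_force: [-1.2, 7.0, -5.6]
opening: 0.247
t: 9.4
eef_pos: [588.3, 49.6, 219.2]
tcp_rot: [-3.141, -0.003, 2.128]
ft_force: [-0.9, 6.2, -1.5]
opening: 0.249
[-0.89453916  6.16161948 -1.49654143] [588.28479102  49.64584422 219.19453905]
212 [16.7 -0.2 28.2]
218 [16.9 -0.2 15.4]
224 [17.1 -0.3  4. ]
230 [17.1 -0.3 -5.8]
236 [ 17.4  -0.3 -15.3]
242 [ 17.1  -0.3 -22.6]
248 [ 17.1  -0.3 -29.9]
254 [ 16.1  -0.3 -34.6]
260 [ 12.3  -0.3 -33. ]
266 [ 13.3  -0.3 -41.2]
272 [ 11.   -0.3 -42.7]
278 [  7.9  -0.3 -42.5]
284 [  4.9  -0.3 -42.7]
```

The handle is now vertical within about 0.01 rad. I'll push 3 mm more to make sure the latch is in, then open, recentre and check.

```bash
python3 -m pendant '[[[0.1,-0.001,0,0,0],[0.1,-0.002,0,0,0],[0.1,-0.003,0,0,0],[0.1,-0.003,0,0,0],[0.1,-0.003,0,0,0],[0.1,-0.003,0,0,0],[0.1,-0.003,0,0,0],[0.1,-0.003,0,0,0]]]'
python3 -m pendant '[[[0.4,0,0,0,0],[0.4,0,0,0,0],[0.4,0,0,0,0],[0.4,0,0,0,0],[0.4,0.004,0,0,0],[0.4,0.007,0,0,0],[0.4,0.007,0,0,0],[0.4,0.007,0,0,0]]]'
python3 pr.py
```

```text
t: 10.25
eef_pos: [589.3, 48.0, 219.1]
tcp_rot: [-3.14, -0.004, 2.128]
ft_force: [-4.4, 10.7, -1.6]
opening: 0.249
t: 11.05
eef_pos: [586.8, 52.3, 219.7]
tcp_rot: [3.142, 0.0, 2.128]
ft_force: [0.0, 0.3, -0.5]
opening: 0.402
[ 0.0159978   0.3279491  -0.48701947] [586.83336539  52.31515985 219.68822669]
212 [10.9 -0.2 46.6]
218 [13.6 -0.2 25.1]
224 [13.7 -0.2 13.7]
230 [13.6 -0.3  3.5]
236 [13.3 -0.3 -5.1]
242 [ 13.3  -0.3 -13.6]
248 [ 13.2  -0.3 -21. ]
254 [ 13.   -0.3 -27.8]
260 [ 12.2  -0.3 -32.9]
266 [ 11.5  -0.3 -37.6]
272 [  7.6  -0.3 -36.3]
278 [  7.8  -0.3 -42.5]
284 [  4.9  -0.3 -42.7]
```

Force reached 11 N at the stop. After release the handle stays vertical (surface x constant), so it's latched. Next, the initial plate tilt from the saved depth, and regrip.

```bash
cat > tilt.py <<'E'
from h import *
def tilt(W):
    a=np.radians(14.2);ex=np.array([np.cos(a),np.sin(a)]);ey=np.array([-ex[1],ex[0]])
    q=W[...,:2]-[550.5,112.8];x=q@ex;y=q@ey;z=W[...,2]
    m=(abs(x-186)<82)&(abs(y)<88)&(z>70)&~((abs(x-186)<55)&(abs(y)<48))
    x,y,z=x[m],y[m],z[m];k=np.ones(len(x),bool)
    for _ in range(15):
        p=np.linalg.lstsq(np.c_[x[k]-186,y[k],np.ones(k.sum())],z[k],rcond=None)[0]
        r=z-np.c_[x-186,y,np.ones(len(x))]@p;k=abs(r)<max(2.5,1.5*np.median(abs(r)))
    return np.arctan(p[:2]).round(4),p[2].round(1),k.sum(),len(k)
E
python3 - <<'E'
from tilt import *
for n in("scene","side"):print(n,tilt(np.load(f"pics/{n}0.npy")),tilt(cloud(env.read_camera(n))))
E
python3 -m pendant '[[[0.4,0.001,0,0,0],[0.1,0.001,0,0,0],[0.1,0.001,0,0,0],[0.1,0.001,0,0,0],[0.1,0.001,0,0,0],[0.1,0.001,0,0,0],[0.1,0.001,0,0,0],[0.1,0.001,0,0,0]]]'
```

```text
scene (array([0.0004, 0.1689]), np.float64(112.6), np.int64(1668), 2272) (array([0.0022, 0.1673]), np.float64(112.3), np.int64(1695), 2380)
side (array([-0.0023,  0.1661]), np.float64(114.6), np.int64(1087), 1490) (array([0.0006, 0.1662]), np.float64(114.7), np.int64(1080), 1543)
t: 12.0
eef_pos: [586.3, 53.0, 219.6]
tcp_rot: [-3.141, 0.0, 2.128]
ft_force: [-0.2, -0.0, 0.1]
opening: 0.251
```

Tilt is 0.167 rad, with plane height 112–114 and cross tilt about 0, so it needs about 287° of clockwise cranking. First 120°:

```bash
python3 -m pendant '[[[0.1,0.0022,-0.0171,0,0],[0.1,0.0088,-0.033,0,0],[0.1,0.0193,-0.0467,0,0],[0.1,0.033,-0.0572,0,0],[0.1,0.0489,-0.0638,0,0],[0.1,0.066,-0.066,0,0],[0.1,0.0831,-0.0638,0,0],[0.1,0.099,-0.0572,0,0]]]'
python3 - <<'E'
from tilt import *
print(env.state()["ft_force"],env.state()["moment"])
for n in("scene","side"):print(n,tilt(cloud(env.read_camera(n))))
E
```

```text
t: 12.8
eef_pos: [484.5, 107.7, 219.7]
tcp_rot: [-3.141, 0.0, 2.128]
ft_force: [2.8, -3.1, -2.5]
opening: 0.246
[ 2.7583325  -3.08092609 -2.455796  ] [-0.81267725 -0.9892793  -0.03482119]
scene (array([0.0009, 0.0982]), np.float64(112.2), np.int64(1751), 2381)
side (array([-0.0001,  0.0943]), np.float64(114.3), np.int64(1173), 1613)
```

```bash
python3 -m pendant '[[[0.1,0.0137,0.0105,0,0],[0.1,0.0242,0.0242,0,0],[0.1,0.0308,0.0401,0,0],[0.1,0.033,0.0572,0,0],[0.1,0.0308,0.0743,0,0],[0.1,0.0242,0.0902,0,0],[0.1,0.0137,0.1039,0,0],[0.1,0,0.1144,0,0]]]'
python3 - <<'E'
from tilt import *
for n in("scene","side"):print(n,tilt(cloud(env.read_camera(n))))
E
```

```text
t: 13.7
eef_pos: [582.5, 168.5, 219.7]
tcp_rot: [-3.141, -0.001, 2.129]
ft_force: [-4.1, -0.5, 3.1]
opening: 0.245
scene (array([-0.0012,  0.0263]), np.float64(111.9), np.int64(1869), 2774)
side (array([-0.001 ,  0.0188]), np.float64(114.4), np.int64(945), 1452)
```

```bash
python3 -m pendant '[[[0.1,-0.0159,0.0066,0,0],[0.1,-0.033,0.0088,0,0],[0.1,-0.0478,0.0071,0,0],[0.1,-0.0478,0.0071,0,0],[0.1,-0.0478,0.0071,0,0],[0.1,-0.0478,0.0071,0,0],[0.1,-0.0478,0.0071,0,0],[0.1,-0.0478,0.0071,0,0]]]'
python3 - <<'E'
from tilt import *
for n in("scene","side"):print(n,tilt(cloud(env.read_camera(n))))
E
```

```text
t: 14.6
eef_pos: [613.7, 130.5, 219.8]
tcp_rot: [-3.141, 0.0, 2.128]
ft_force: [-1.1, -2.8, 4.4]
opening: 0.248
scene (array([-0.0013,  0.0017]), np.float64(111.9), np.int64(2071), 3310)
side (array([ 0.0014, -0.0027]), np.float64(114.1), np.int64(1312), 2031)
```

The plate is level to within 0.003 rad. Releasing and rising.

```bash
python3 -m pendant '[[[0.5,0,0,0,0],[0.5,0,0,0,0],[0.5,0,0,0,0],[0.5,0,0,0,0],[0.5,0,0,-0.03,0],[0.5,0,0,-0.07,0],[0.5,0,0,-0.11,0],[0.5,0,0,-0.14,0]]]'
python3 -m pendant '[[[0.5,-0.03,0,0,0],[0.5,-0.07,0,0,0],[0.5,-0.11,0,0,0],[0.5,-0.15,0,0,0],[0.5,-0.15,0,0,0],[0.5,-0.15,0,0,0],[0.5,-0.15,0,0,0],[0.5,-0.15,0,0,0]]]'
python3 - <<'E'
from tilt import *
print(env.state()["ft_force"])
cs=[env.read_camera(n) for n in("scene","side")]
for c in cs:
    W=cloud(c);print(tilt(W))
    im=c["image"];m=(im.max(-1)<90)&(W[...,2]>175)&(W[...,2]<268)&(np.hypot(W[...,0]-614,W[...,1]-130)<25);P=W[m]
    if len(P)>8:print("handle",len(P),P[:,2].min(),P[:,2].max(),"slope",np.polyfit(P[:,2],P[:,:2],1)[0])
cv2.imwrite("pics/end.png",np.hstack([cv2.resize(cs[0]["image"][120:330,200:420],(400,382)),cv2.resize(cs[1]["image"][130:340,140:360],(400,382))]))
E
```

```text
t: 15.5
eef_pos: [614.0, 130.7, 362.2]
tcp_rot: [3.14, 0.001, 2.128]
ft_force: [0.2, -0.6, 0.1]
opening: 0.501
t: 16.3
eef_pos: [692.8, 4.3, 360.0]
tcp_rot: [3.141, 0.0, 2.129]
ft_force: [1.3, 0.4, 0.2]
opening: 0.499
[1.33399864 0.39460794 0.20454195]
(array([-0.4355, -1.2845]), np.float64(348.5), np.int64(2135), 3742)
handle 95 189.5903393951273 257.67965225862605 slope [ 0.04053352 -0.01064726]
(array([-0.2949, -1.2854]), np.float64(354.9), np.int64(1451), 2473)
handle 118 185.61366781050432 257.85825761429754 slope [-0.00135761  0.00559677]
```

View pics/end.png

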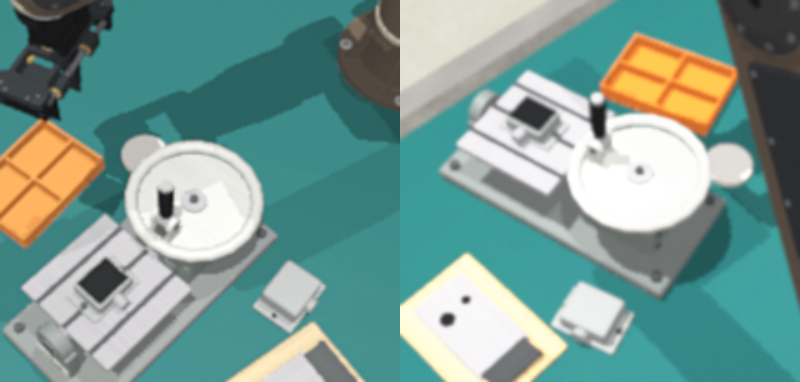

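The handle stands upright in both views (z up to 258) and the bystanders look undisturbed. The last tilt fit picked up the gripper overhead, so I'll repeat it with a height limit before handing in.

```bash
sed -i 's/(z>70)/(z>70)\&(z<150)/' tilt.py; python3 - <<'E'
from tilt import *
ok=True
for n in("scene","side"):
    t=tilt(cloud(env.read_camera(n)));print(t);ok&=abs(t[0][1])<0.02
if ok: print("handed in",env.job_done())
E
```

```text
(array([0.0013, 0.0009]), np.float64(112.1), np.int64(1788), 2441)
(array([ 0.0007, -0.0013]), np.float64(113.9), np.int64(1230), 1698)
the job is handed in; nothing more can be done
handed in None
```

The job is handed in: the crank handle is out and latched, the plate is level, and the gripper is clear of everything. No verdict was reported. It took about 16 s of the 54 s allowed.

- **Handle:** On the first swing the pads slipped and the handle stopped at about 1.36 rad, short of the latch. I regripped it and pushed to the stop at about 11 N. It then stayed upright when released, before any turning.
- **Wheel:** I measured a tilt of 0.167 rad and turned the wheel about 283° clockwise. Then I let go and moved away.
- **Last checks:**
  - Plate tilt read +0.001 rad in one camera and -0.001 rad in the other.
  - The handle stands vertical, with its top at about 258 mm by depth against the nominal 262 mm. One camera showed a lean of 0.04 rad and the other under 0.01.
  - The wrist force is close to zero.
  - The bystanders look undisturbed in the last picture, but I did not measure their positions again. The clip board was partly outside that picture.
- **Disagreements:** One tilt reading came out wrong because the gripper was in the measured region, and I repeated it with a height limit. The wheel centre from the wrist camera differed from the fixed cameras by about 4 mm. I used the wrist value, and cranking forces stayed at about 5 N.

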